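# Switch the dust extraction over to the sander's blast gate

### The arm

A 7-joint arm with a two-finger parallel gripper is mounted at the origin on the work surface. World frame = base frame: x ahead of the robot, y to its left, z up, the work surface at z = 0. Lengths are in mm, angles in rad, forces in N, time in s.
With the tool pointing down it reaches from about 425 to 950 mm from the base axis. Payload 4.7 kg.
Tool frame: the origin (TCP) lies on the centre line of the jaws, within the pads' length; the fingertips stand 22 mm ahead of it and the grasp point (between the pads) lies 3 mm ahead of it; z points along the fingers, y is the direction in which the jaws open and shut (so a half turn about z gives the same grasp; the last joint's range is limited). The gripper opens to 85 mm and grips with 20 to 120 N. Pads are 22 mm wide; open, the fingers measure 114 mm over their backs; the gripper's body (76 mm by 85 mm) begins 54 mm behind the grasp point. The pads swing forward as they close: fully open they stand 13 mm farther back than shut.
Start: joints at [-1.182, 0.469, -0.049, 1.532, 0.024, 1.141, -0.082], TCP at [273.845, 616.973, 253.335] pointing down, gripper open.
Joint ranges: [-2.59, 2.59], [-0.33, 1.99], [-1.39, 1.29], [0.1, 2.45], [-1.04, 4.18], [0.21, 1.99], [-2.66, 2.66]. Speed limits (rad/s): [2.57, 2.57, 3.14, 3.14, 3.14, 3.14, 3.14].

### API

Orientations are given as a rotation vector (axis times angle).
In Python, from station import readout, optics, robot gives the robot as it stands.
- The arm moves only by the tool carry_out, never from a script. Its argument "moves" is text: rows parted by semicolons, each of 6 numbers parted by spaces: the shift along the tool's x, y, z in m, then the turn, a rotation vector about the tool's x, y, z in degrees. In form: tx ty tz ax ay az; .... A call has 1 to 5 rows; each row is the pose to reach, as a shift and turn from the pose commanded when the call began, along the tool's axes at that moment; what a row does not reach only later rows make up. A row lasts 1/12 s, in which the tool goes at most 41.7 mm and 7.16 degrees, less where a joint would pass 70% of its speed; a pose out of reach is approached as far as the arm can. A call with a gripper value outside its range is refused whole. "fingers" is the finger opening in m, from 0 to 0.0854, set as the call begins (left out, the last holds). The fingers move at their own pace and stop on an object; "newtons" is the grip in N (left out, the last holds). Time passes only in rows, so rows that repeat a pose let the fingers close. It gives the time, the measured TCP pose, the force and the opening at its end, in the units of the state.
- readout.observe(): the state, without advancing time (a new reading comes with each control period).
- optics.grab_frame(name): name is "scene" or "top" or "wrist"; returns the picture (400x640x3 uint8, red, green, blue); there is no depth.
- optics.camera_model(name): a dict with "vfov" (degrees; the focal length in pixels is half the picture's height over the tangent of half this angle, whatever the lens; pixels are square), "cx", "cy" (the principal point, pixels), "origin" and "attitude" of the camera in the world; the wrist camera has in their place "mount" (4x4, takes a point from camera to tool coordinates, whose origin is the TCP and whose axes are the flange's). Camera axes: x right, y down, z forward; pixel columns grow to the right and rows downward; lengths in mm; the calibration is good to about 2 mm. A picture is of the moment at which its call begins: read the wrist's pose just before it. camera_model takes no time and is no camera call.
- robot.job_done(): hands the job in, once; it reports no verdict.
The state is a dict: "clock": time; "joint_positions": joint angles; "joint_velocities": joint speeds; "joint_efforts": joint torques, N m; "eef_pos": TCP position; "tool_rot": TCP orientation; "contact_force": force on the tool from outside, world axes, zero at the start; "wrist_torque": the same for the moment, N m; "grip_width": finger opening in mm.
Only numpy, scipy, OpenCV 4.12 (cv2) and the standard library are available. Lean on these libraries where they do the work, as an engineer would, in place of code of your own. Each camera call takes 0.05 s, during which the arm holds its last target. There are 200 camera calls.

### The job

Two blast gates are let into the workshop bench; the extractor is running. With the fingertips, first push the blade of the gate that has the grey hose reducer sitting in its collar fully open, and only then push the blade of the other gate fully shut, each until its lip is flush against the gate's box, so that the extractor always has a gate open. Do not grasp anything: leave the reducer in its collar, and the glue bottle, sander and pencil where they are.

Things in the scene. Friction and masses are not known exactly. Their poses are not given: they have to be found in the camera images.
- sander_gate: blast gate with the grey hose reducer in its collar, shut at the start: fixed dark steel box with aluminium top, 110 x 110 mm, top at z 61 mm, round collar (72 mm wide, to z 73 mm) in its middle. Origin: centre of its underside, on the bench. A level steel blade, 95 mm wide, runs through the box under its top along the gate's y (within 0.3 rad of world y), a down-turned lip at each end.
- floor_gate: the other blast gate, collar empty, open at the start: fixed dark steel box with aluminium top, 110 x 110 mm, top at z 61 mm, round collar (72 mm wide, to z 73 mm) in its middle. Origin: centre of its underside, on the bench. A level steel blade, 95 mm wide, runs through the box under its top along the gate's y (within 0.3 rad of world y), a down-turned lip at each end.
- sander_blade (a joint): slide of the sander gate's blade, m, grows to the gate's +y: 0 = shut (+y lip flush against the box, -y lip 65 mm off it), 0.065 = fully open (-y lip flush, +y lip 65 mm off). To be pushed open, towards the gate's +y. Dry friction about 3 N, plus 1.5 N at 0.1 m/s; stays where left; hard stops at both ends.
- floor_blade (a joint): slide of the floor gate's blade, m, grows to the gate's +y: 0 = shut (+y lip flush against the box, -y lip 65 mm off it), 0.065 = fully open (-y lip flush, +y lip 65 mm off). To be pushed shut, towards the gate's -y. Dry friction about 3 N, plus 1.5 N at 0.1 m/s; stays where left; hard stops at both ends.
- sander_push (a point): centre of the outer face of the -y lip of the sander gate's blade, z 34.5 mm: the face to push towards the gate's +y. The lip is 95 mm wide, 5 mm thick, z 17 to 52 mm, free outside. Moves with the blade, axes as the gate's. Fully open, it lies at y = -60 mm in the gate's frame.
- floor_push (a point): centre of the outer face of the +y lip of the floor gate's blade, z 34.5 mm: the face to push towards the gate's -y. The lip is 95 mm wide, 5 mm thick, z 17 to 52 mm, free outside. Moves with the blade, axes as the gate's. Shut, it lies at y = +60 mm in the gate's frame.
- reducer: grey plastic hose reducer, only resting loose in the sander gate's collar: a 78 mm flange tapering to a 38 mm mouth, 26 mm tall above the collar, its top at z 99 mm. Origin: centre of the flange's underside, z 73 mm. To be left alone.
- glue: upright glue bottle, 54 mm in diameter, 150 mm tall, standing loose beyond the sander gate. Origin: centre of its underside. To be left alone.
- sander: random orbit sander resting on its 124 mm pad, 133 mm tall, dust canister 140 mm out along its x. Origin: centre of the pad's underside. To be left alone.
- pencil: flat red carpenter's pencil, 166 x 13 x 8 mm, lying along its y axis on the robot's side of the floor gate. Origin: its underside, about the middle of its length. To be left alone.
Things that resemble listed ones, but are neither listed nor needed, are in the scene too. What is shaped like the sander_gate but blue is not meant. Leave any purple look-alike of the floor_gate alone.

How it is judged (in metres and radians):
On the way, in this order (a step that is already met when the one before it is completed fails the run):
1. the blade of the gate with the reducer is fully open (value of joint sander_blade above 0.06 m), for 0.2 s.
2. then the blade of the other gate is fully shut (value of joint floor_blade below 0.005 m), for 0.2 s.
At the end, for the whole second after the job is handed in: The reducer's gate is open to within 5 mm of its stop and the other gate shut to within 5 mm of its stop, the reducer is still in its collar (moved less than 10 mm) and the glue bottle, sander and pencil are within 20 mm of where they stood, the bottle upright (value of joint sander_blade above 0.06 m and value of joint floor_blade below 0.005 m and distance of reducer from where it was at the start of the episode below 0.01 m and distance of each of glue, sander, pencil from where it was at the start of the episode below 0.02 m and angle between glue's own z axis and vertical below 0.2 rad); the robot touches nothing.
It fails at once if both gates are more than half shut at once: the running extractor is starved (value of joint each of sander_blade, floor_blade below 0.03 m).
It fails at once if the reducer is lifted or knocked out of its collar (moved more than 10 mm) (distance of reducer from where it was at the start of the episode above 0.01 m).
It fails at once if the glue bottle, sander or pencil is lifted or shifted by more than 20 mm (distance of any of glue, sander, pencil from where it was at the start of the episode above 0.02 m).
It also fails if it takes over 51 s, if anything falls off the work surface, if the arm or the gripper's body presses on something with over 40 N, if the wrist force passes 120 N, or if a joint passes its speed limit or range.

## Working session

There is one attempt and no reset: what is moved stays moved. The work goes in short steps, Python scripts to look and compute and a tool call to move; the robot and the scene stay as the last step left them, time stands still between calls to the robot, and variables do not carry over. Pictures are saved under pics/ and viewed, about 8 in all and at most 12, crops included, and the job is handed in when it is done.

Besides the shell and the picture viewer there is one more tool, called after "Request:" as name(argument=value, ...), one argument or row to a line, values as JSON. carry_out: Moves the arm, as the interface text tells. Its arguments: {"type":"object","properties":{"moves":{"type":"string"},"fingers":{"type":"number"},"newtons":{"type":"number"}},"required":["moves"]}

```bash
ls; mkdir -p pics; python3 - <<'E'
from station import readout, optics, robot
import cv2
s=readout.observe();print(s)
for n in ("scene","top"):
    print(n,optics.camera_model(n)); cv2.imwrite(f"pics/{n}0.png",optics.grab_frame(n)[:,:,::-1])
print(optics.camera_model("wrist"))
E
```

```text
pics
{'clock': 0.0, 'joint_positions': array([-1.18193329,  0.46946307, -0.04859727,  1.5337121 ,  0.02407798,
        1.14098724, -0.08230701]), 'joint_velocities': array([ 0.0002622 , -0.00184288, -0.00056134,  0.00086847, -0.00024931,
        0.00142244, -0.00039005]), 'joint_efforts': array([ 3.03689421e-04, -5.10313582e+01, -4.61315259e-02, -2.37713832e+01,
        1.07471479e-02,  7.60335883e-03,  3.59407181e-06]), 'eef_pos': array([273.61921171, 616.4561683 , 252.23909547]), 'tool_rot': array([-6.51356478e-01, -3.07295700e+00,  3.06600444e-03]), 'contact_force': array([0.16033432, 0.20462489, 0.30042003]), 'wrist_torque': array([ 0.01128257, -0.015902  , -0.01510638]), 'grip_width': 85.86879685272814}
scene {'vfov': 43.70845478491093, 'cx': 316.20473843894484, 'cy': 198.10153472052474, 'origin': array([1154.25459273,  116.51335656, 1094.76499992]), 'attitude': array([-1.70158949, -2.15157663,  0.60040979])}
top {'vfov': 49.04738947666771, 'cx': 321.9115407309164, 'cy': 199.3445619341646, 'origin': array([424.68221482, -48.9504562 , 957.68618981]), 'attitude': array([-2.17507986,  2.11989131, -0.13782103])}
{'vfov': 66.2316563598965, 'cx': 319.52473465498616, 'cy': 206.68329412259237, 'mount': array([[-6.74889409e-05, -9.59565038e-01, -2.81487005e-01,
         7.01894268e+01],
       [ 9.99999882e-01, -2.00270724e-04,  4.42947098e-04,
         5.64560588e-01],
       [-4.81410155e-04, -2.81486942e-01,  9.59564938e-01,
        -1.20644912e+02],
       [ 0.00000000e+00,  0.00000000e+00,  0.00000000e+00,
         1.00000000e+00]])}
```

View pics/top0.png

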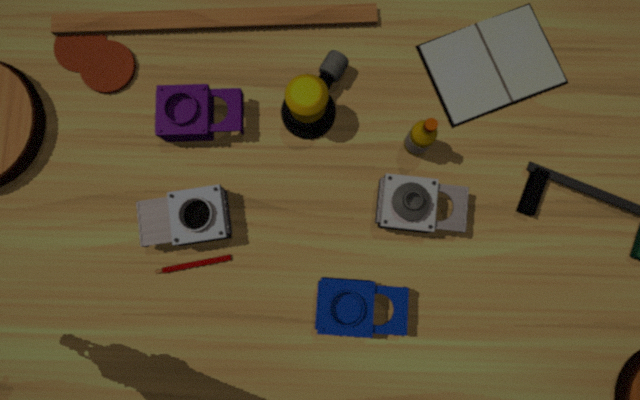

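View pics/scene0.png

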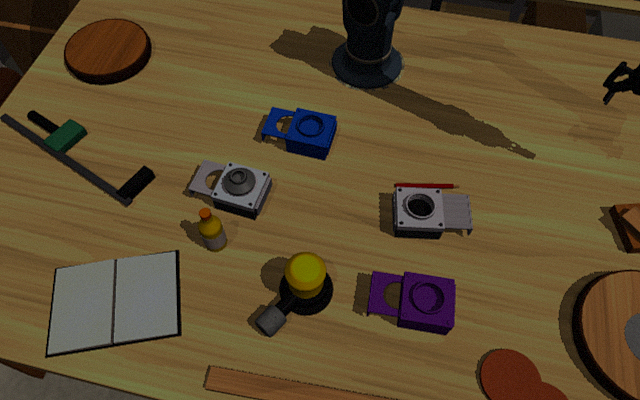

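```bash
cat > h.py <<'E'
import numpy as np, cv2
from scipy.spatial.transform import Rotation as R
from station import readout, optics
def cast(name,px,z,pose=None):
    m=optics.camera_model(name); px=np.atleast_2d(px).astype(float)
    f=200/np.tan(np.radians(m['vfov']/2))
    d=np.c_[(px[:,0]-m['cx'])/f,(px[:,1]-m['cy'])/f,np.ones(len(px))]
    if 'origin' in m: o=m['origin'];A=R.from_rotvec(m['attitude']).as_matrix()
    else:
        p,r=pose; T=R.from_rotvec(r).as_matrix(); M=m['mount']; A=T@M[:3,:3]; o=p+T@M[:3,3]
    d=d@A.T; t=(z-o[2])/d[:,2]
    return o+t[:,None]*d
def gates(name,z=61,img=None,pose=None):
    hsv=cv2.cvtColor(img,cv2.COLOR_RGB2HSV)
    return hsv
E
python3 - <<'E'
from h import *
np.set_printoptions(precision=1,suppress=True)
im=optics.grab_frame("top")
hand={'floor':[(168,192),(222,186),(229,238),(173,244)],'sander':[(381,175),(439,179),(435,231),(378,226)]}
for k,v in hand.items():
    p=cast("top",v,61)[:,:2]; print(k,p.tolist() and p.round(), 'c',p.mean(0), 'edges',np.linalg.norm(np.roll(p,-1,0)-p,axis=1))
print('lips f',cast("top",[(138,202),(141,245)],52)[:,:2],'s',cast("top",[(468,187),(466,232)],52)[:,:2])
print('collars',cast("top",[(196,214)],73),cast("top",[(413,201)],99))
sc={'floor':[(397,183),(440,184),(446,234),(394,233)],'sander':[(222,163),(271,180),(263,210),(212,197)]}
for k,v in sc.items():
    p=cast("scene",v,61)[:,:2]; print(k,p.round(),'c',p.mean(0))
print('pencil',cast("top",[(160,271),(231,257)],8)[:,:2],'glue',cast("top",[(431,125)],150),'blue',cast("top",[(318,280),(408,335)],55)[:,:2])
print('sander',cast("top",[(307,98)],133))
a=cv2.resize(im[155:265,120:250],None,fx=5,fy=5,interpolation=cv2.INTER_CUBIC);b=cv2.resize(im[155:265,350:480],None,fx=5,fy=5,interpolation=cv2.INTER_CUBIC)
o=cv2.resize(np.hstack([a,b]),(780,330)); o=np.clip(o.astype(float)*1.5,0,255).astype('u1')
cv2.imwrite("pics/crop.png",o[:,:,::-1])
E
```

```text
floor [[554. 279.]
 [570. 167.]
 [463. 147.]
 [447. 261.]] c [508.5 213.5] edges [112.4 109.1 114.7 108.4]
sander [[ 601. -162.]
 [ 596. -282.]
 [ 488. -273.]
 [ 495. -157.]] c [ 544.8 -218.5] edges [120.4 108.5 116.5 106.4]
lips f [[532.9 343.3]
 [443.9 329.7]] s [[ 582.  -344.9]
 [ 487.8 -339.1]]
collars [[508.9 214.2  73. ]] [[ 543.1 -220.8   99. ]]
floor [[459. 155.]
 [437. 259.]
 [572. 287.]
 [598. 169.]] c [516.5 217.4]
sander [[ 501. -285.]
 [ 522. -150.]
 [ 608. -145.]
 [ 602. -275.]] c [ 558.3 -213.6]
pencil [[390.5 302.8]
 [424.2 152.1]] glue [[ 682.7 -245.   150. ]] blue [[ 382.6  -36.9]
 [ 279.5 -219.1]]
sander [[736.9  -6.8 133. ]]
```

View pics/crop.png

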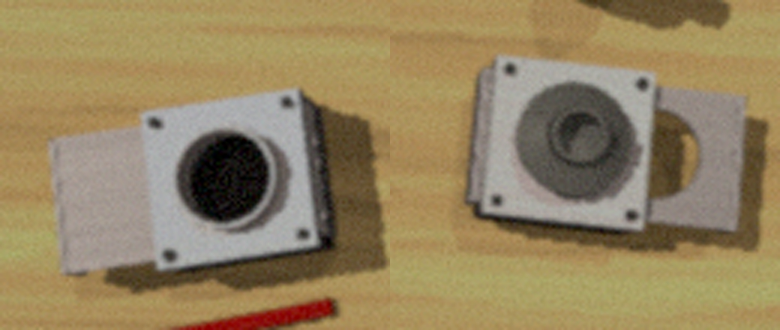

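The crop confirms the geometry. The floor gate is on the left, with its collar empty and its blade out to the left (+y). The sander gate is on the right, with the reducer and its blade out to the right (-y). The corners match the 110 mm box size. Next I'll add a helper that converts a world target into tool-axis moves.

```bash
cat > go.py <<'E'
import sys
from h import *
# usage: go.py x y z yaw  (mm, yaw of tool y vs world y, rad) -> shift in tool axes (m), turn (deg)
s=readout.observe(); T=R.from_rotvec(s['tool_rot']); x,y,z,yaw=map(float,sys.argv[1:])
G=R.from_euler('z',yaw)*R.from_rotvec([0,np.pi,0])
d=T.inv().apply(np.array([x,y,z])-s['eef_pos'])/1000
print(s['clock'],s['eef_pos'].round(1),s['contact_force'].round(1),'shift',d.round(4),'turn',np.degrees((T.inv()*G).as_rotvec()).round(2))
E
python3 - <<'E'
from h import *
np.set_printoptions(precision=1,suppress=True)
for c in ([(167.7,192.7),(220,185.7),(227.3,236.7),(172.7,244.7)],[(385.7,173.7),(438.7,179.7),(434.3,231.7),(379,226)]):
    p=cast("top",c,61)[:,:2]; print(p,p.mean(0))
    print([np.arctan2(*(b-a)[[1,0]]) for a,b in ((p[2],p[1]),(p[3],p[0]))],[np.arctan2(-(b-a)[0],(b-a)[1]) for a,b in ((p[1],p[0]),(p[2],p[3]))])
E
python3 go.py 520 350 252 -0.055
```

```text
[[552.8 279.4]
 [570.2 171.7]
 [465.1 150.7]
 [446.  261.2]] [508.5 215.7]
[np.float64(0.19728503909396788), np.float64(0.16808485213746863)] [np.float64(0.16036375095119337), np.float64(0.17138715929845474)]
[[ 604.1 -171.8]
 [ 594.2 -281.7]
 [ 486.2 -271.6]
 [ 494.9 -158.8]] [ 544.9 -221. ]
[np.float64(-0.09256100263953469), np.float64(-0.11840619363741833)] [np.float64(-0.09005557165930356), np.float64(-0.0774106357601401)]
0.15 [273.7 616.6 252.5] [-0.6 -0.2 -0.5] shift [-0.3333 -0.1437  0.0007] turn [-9.000e-02 -1.000e-02 -2.078e+01]
```

Request:
carry_out(
  moves="-0.3333 -0.1437 0 0 0 -20.8;-0.3333 -0.1437 0 0 0 -20.8;-0.3333 -0.1437 0 0 0 -20.8;-0.3333 -0.1437 0 0 0 -20.8;-0.3333 -0.1437 0 0 0 -20.8",
  fingers=0,
  newtons=60,
)

```text
clock: 0.57
eef_pos: [416.2, 462.1, 253.0]
tool_rot: [-0.085, -3.14, 0.001]
contact_force: [1.2, 0.8, -1.5]
grip_width: 25.7
```

```bash
python3 go.py 530 150 252 -0.085;python3 go.py 530 -100 252 -0.085;python3 go.py 530 -390 252 -0.085
```

```text
0.5667 [416.2 462.1 253. ] [ 1.2  0.8 -1.5] shift [-0.1305 -0.3055  0.0011] turn [-0.02 -0.02  1.76]
0.5667 [416.2 462.1 253. ] [ 1.2  0.8 -1.5] shift [-0.1441 -0.5551  0.0012] turn [-0.02 -0.02  1.76]
0.5667 [416.2 462.1 253. ] [ 1.2  0.8 -1.5] shift [-0.1599 -0.8447  0.0013] turn [-0.02 -0.02  1.76]
```

Request:
carry_out(
  moves="-0.13 -0.3 0 0 0 1.8;-0.13 -0.3 0 0 0 1.8;-0.13 -0.3 0 0 0 1.8;-0.13 -0.3 0 0 0 1.8;-0.13 -0.3 0 0 0 1.8",
)

```text
clock: 0.98
eef_pos: [487.7, 266.4, 253.2]
tool_rot: [-0.135, -3.138, 0.0]
contact_force: [0.4, 1.2, -0.3]
grip_width: -0.3
```

```bash
python3 go.py 530 -390 252 -0.085
```

```text
0.9833 [487.7 266.4 253.2] [ 0.4  1.2 -0.3] shift [-0.0986 -0.6504  0.0012] turn [-0.   -0.01 -0.06]
```

Request:
carry_out(
  moves="-0.1 -0.65 0 0 0 0;-0.1 -0.65 0 0 0 0;-0.1 -0.65 0 0 0 0;-0.1 -0.65 0 0 0 0;-0.1 -0.65 0 0 0 0",
)

```text
clock: 1.4
eef_pos: [500.9, 58.6, 253.3]
tool_rot: [-0.135, -3.139, -0.0]
contact_force: [0.4, -1.1, -0.3]
grip_width: -0.1
```

Request:
carry_out(
  moves="-0.06 -0.44 0 0 0 0;-0.06 -0.44 0 0 0 0;-0.06 -0.44 0 0 0 0;-0.06 -0.44 0 0 0 0;-0.06 -0.44 0 0 0 0",
)

```text
clock: 1.82
eef_pos: [511.1, -149.3, 253.3]
tool_rot: [0.135, 3.139, 0.0]
contact_force: [0.8, -0.6, -0.6]
grip_width: 0.1
```

```bash
python3 go.py 530 -390 252 -0.085
```

```text
1.8167 [ 511.1 -149.3  253.3] [ 0.8 -0.6 -0.6] shift [-0.0395 -0.2381  0.0013] turn [ 0.01  0.   -0.06]
```

Request:
carry_out(
  moves="-0.04 -0.24 0 0 0 0;-0.04 -0.24 0 0 0 0;-0.04 -0.24 0 0 0 0;-0.04 -0.24 0 0 0 0;-0.04 -0.24 0 0 0 0",
)

```text
clock: 2.23
eef_pos: [527.8, -356.9, 253.0]
tool_rot: [-0.135, -3.138, -0.001]
contact_force: [0.6, 0.8, -0.2]
grip_width: -0.1
```

Request:
carry_out(
  moves="-0.006 -0.035 0 0 0 0;-0.006 -0.035 0 0 0 0;-0.006 -0.035 0 0 0 0",
)

```text
clock: 2.48
eef_pos: [529.7, -393.0, 252.4]
tool_rot: [-0.142, -3.137, 0.001]
contact_force: [-0.3, 0.9, -0.2]
grip_width: 0.0
```

```bash
python3 go.py 530 -390 50 -0.085; python3 -c "
from h import *
np.set_printoptions(precision=1,suppress=True)
s=readout.observe();im=optics.grab_frame('wrist');cv2.imwrite('pics/w1.png',im[:,:,::-1])
"
```

```text
2.4833 [ 529.7 -393.   252.4] [-0.3  0.9 -0.2] shift [-0.0004  0.0031  0.2024] turn [-0.03 -0.09 -0.33]
```

View pics/w1.png

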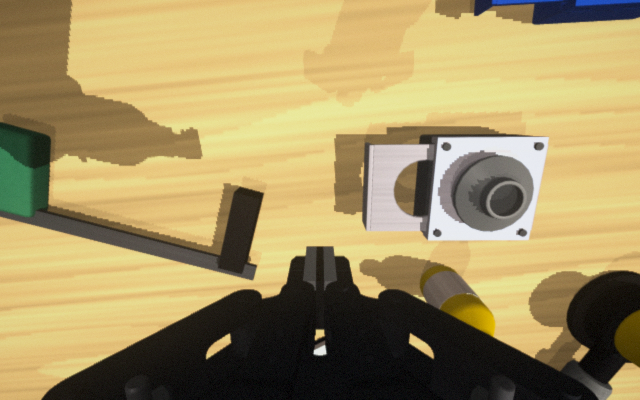

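Wrist view: the sander gate's lip edge runs (370,145)-(363,230), the fingertips are at (320,250), and the dark gauge head is at (240,230). I'll convert these to positions.

```bash
python3 -c "
from h import *
np.set_printoptions(precision=1,suppress=True)
s=readout.observe();P=(s['eef_pos'],s['tool_rot'])
print('lip',cast('wrist',[(370,145),(363,230)],52,P));print('box',cast('wrist',[(428,137),(548,137),(533,240),(430,240)],61,P))
print('gauge',cast('wrist',[(262,193),(248,270)],40,P),cast('top',[(548,172),(537,215)],30))
print('red',cast('wrist',[(505,200)],99,P), 'tip',cast('wrist',[(320,250)],230,P))
"
```

```text
lip [[ 493.  -334.6   52. ]
 [ 585.8 -346.2   52. ]]
box [[ 489.4 -278.2   61. ]
 [ 499.8 -159.1   61. ]
 [ 610.3 -162.1   61. ]
 [ 600.4 -274.7   61. ]]
gauge [[ 536.5 -455.1   40. ]
 [ 629.6 -485.3   40. ]] [[ 622.8 -524.2   30. ]
 [ 529.3 -496.9   30. ]]
red [[ 549.4 -219.3   99. ]] tip [[ 525.5 -389.7  230. ]]
```

Request:
carry_out(
  moves="-0.005 0.003 0.04 0 0 -0.3;-0.005 0.003 0.08 0 0 -0.3;-0.005 0.003 0.12 0 0 -0.3;-0.005 0.003 0.16 0 0 -0.3;-0.005 0.003 0.19 0 0 -0.3",
)

```text
clock: 2.95
eef_pos: [536.0, -384.0, 60.1]
tool_rot: [-0.122, -3.137, -0.006]
contact_force: [0.0, 0.2, -0.7]
grip_width: -0.5
```

```bash
python3 go.py 539 -325 56 -0.09;python3 go.py 541 -294 56 -0.09
```

```text
2.95 [ 536.  -384.    60.1] [ 0.   0.2 -0.7] shift [0.0015 0.059  0.0043] turn [ 0.2  -0.15  0.71]
2.95 [ 536.  -384.    60.1] [ 0.   0.2 -0.7] shift [0.0019 0.0901 0.0044] turn [ 0.2  -0.15  0.71]
```

Push gently; contact is expected at about +29 mm.

Request:
carry_out(
  moves="0.001 0.008 0.004 0 0 0;0.001 0.018 0.004 0 0 0;0.001 0.028 0.004 0 0 0;0.001 0.036 0.004 0 0 0;0.001 0.044 0.004 0 0 0",
)

```text
clock: 3.37
eef_pos: [540.4, -344.6, 61.9]
tool_rot: [0.126, 3.134, -0.006]
contact_force: [0.1, -4.1, -1.7]
grip_width: 0.1
```

```bash
python3 go.py 541 -294 56 -0.09
```

```text
3.3667 [ 540.4 -344.6   61.9] [ 0.1 -4.1 -1.7] shift [0.0035 0.0505 0.0057] turn [-0.22  0.3   0.55]
```

Request:
carry_out(
  moves="0.001 0.009 0.002 0 0 0;0.001 0.018 0.003 0 0 0;0.002 0.027 0.004 0 0 0;0.002 0.034 0.004 0 0 0;0.002 0.040 0.004 0 0 0",
)

```text
clock: 3.78
eef_pos: [540.5, -303.0, 55.7]
tool_rot: [0.126, 3.138, 0.0]
contact_force: [0.9, -3.8, 2.6]
grip_width: -0.1
```

```bash
python3 go.py 541 -294 56 -0.09
```

```text
3.7833 [ 540.5 -303.    55.7] [ 0.9 -3.8  2.6] shift [ 0.0002  0.009  -0.0003] turn [0.01 0.05 0.54]
```

Request:
carry_out(
  moves="0 0.004 0 0 0 0;0 0.007 0 0 0 0;0 0.010 0 0 0 0;0 0.012 0 0 0 0;0 0.012 0 0 0 0",
)

```text
clock: 4.2
eef_pos: [540.7, -294.7, 55.2]
tool_rot: [0.13, 3.138, -0.007]
contact_force: [1.5, -9.6, -1.0]
grip_width: -0.6
```

Request:
carry_out(
  moves="0 0.002 0 0 0 0;0 0.004 0 0 0 0;0 0.004 0 0 0 0;0 0.004 0 0 0 0",
)

```text
clock: 4.53
eef_pos: [540.7, -294.6, 55.4]
tool_rot: [0.134, 3.136, -0.015]
contact_force: [1.2, -15.3, -2.6]
grip_width: -0.0
```

```bash
python3 - <<'E'
from h import *
a=optics.grab_frame("top")[140:270,340:500];b=optics.grab_frame("scene")[130:260,160:320]
o=np.clip(np.hstack([cv2.resize(i,None,fx=2.4,fy=2.4,interpolation=2) for i in (a,b)])*1.4,0,255)
cv2.imwrite("pics/chk1.png",o[:,:,::-1])
E
```

```text
[ WARN:0@1.104] global loadsave.cpp:1063 imwrite_ Unsupported depth image for selected encoder is fallbacked to CV_8U.
```

View pics/chk1.png

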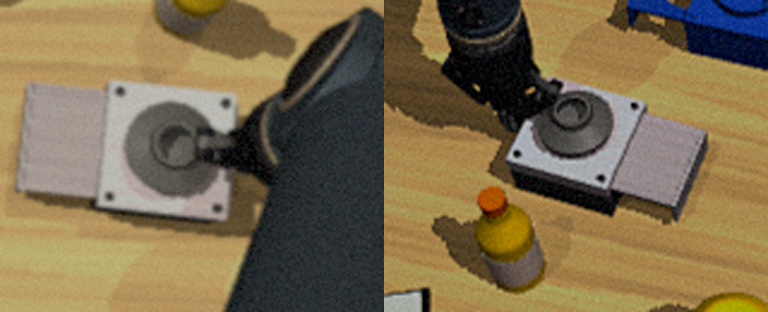

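The sander blade now sticks out the far side. It is at its stop: force rose to 15 N with no further motion, at the predicted position. The reducer is still seated. I'll back off and lift.

Request:
carry_out(
  moves="0 -0.02 0 0 0 0;0 -0.045 0 0 0 0;0 -0.07 0 0 0 0;0 -0.08 -0.03 0 0 0;0 -0.08 -0.07 0 0 0",
)

```text
clock: 5.05
eef_pos: [530.4, -367.8, 121.0]
tool_rot: [-0.133, -3.127, -0.009]
contact_force: [0.2, -0.7, 0.1]
grip_width: -0.0
```

Request:
carry_out(
  moves="0 0 -0.04 0 0 0;0 0 -0.08 0 0 0;0 0 -0.12 0 0 0;0 0 -0.13 0 0 0",
)

```text
clock: 5.38
eef_pos: [536.8, -367.8, 261.4]
tool_rot: [0.125, 3.132, -0.002]
contact_force: [0.1, 0.2, 0.6]
grip_width: 0.4
```

```bash
python3 go.py 530 100 252 0.165;python3 go.py 484 385 252 0.165; python3 - <<'E'
from h import *
s=readout.observe();P=(s['eef_pos'],s['tool_rot'])
cv2.imwrite('pics/w2.png',optics.grab_frame('wrist')[:,:,::-1])
E
```

```text
5.3833 [ 536.8 -367.8  261.4] [0.1 0.2 0.6] shift [0.0442 0.4657 0.0084] turn [ -0.13   0.41 -14.04]
5.3833 [ 536.8 -367.8  261.4] [0.1 0.2 0.6] shift [0.1129 0.7461 0.0076] turn [ -0.13   0.41 -14.04]
```

View pics/w2.png

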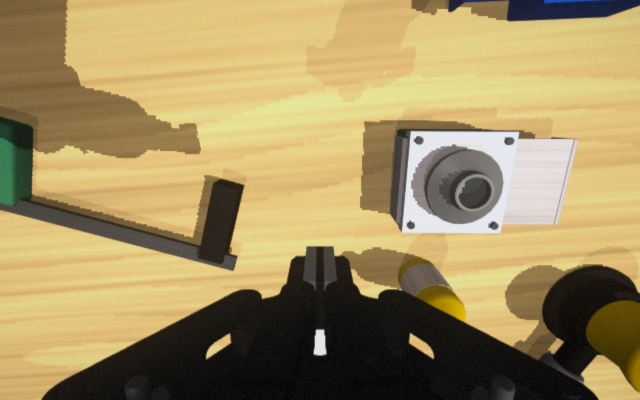

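The wrist view shows the blade fully out on the +y side, the near lip flush with the box at (400,180), and the reducer seated. Now to the floor gate.

Request:
carry_out(
  moves="0.044 0.466 0.008 0 0 -14;0.044 0.466 0.008 0 0 -14;0.044 0.466 0.008 0 0 -14;0.044 0.466 0.008 0 0 -14;0.044 0.466 0.008 0 0 -14",
)

```text
clock: 5.85
eef_pos: [530.2, -155.9, 249.6]
tool_rot: [0.257, -3.126, -0.005]
contact_force: [0.7, -0.6, 0.1]
grip_width: 0.4
```

```bash
python3 go.py 530 100 252 0.165;python3 go.py 480 388 252 0.165
```

```text
5.85 [ 530.2 -155.9  249.6] [ 0.7 -0.6  0.1] shift [-0.0416  0.2525 -0.0017] turn [ 0.2  -0.26 -0.05]
5.85 [ 530.2 -155.9  249.6] [ 0.7 -0.6  0.1] shift [-0.0394  0.5448 -0.0007] turn [ 0.2  -0.26 -0.05]
```

Request:
carry_out(
  moves="-0.04 0.545 0 0 0 0;-0.04 0.545 0 0 0 0;-0.04 0.545 0 0 0 0;-0.04 0.545 0 0 0 0;-0.04 0.545 0 0 0 0",
)

```text
clock: 6.27
eef_pos: [510.7, 50.9, 249.9]
tool_rot: [0.258, -3.126, -0.001]
contact_force: [0.1, -0.2, 0.7]
grip_width: -0.0
```

Request:
carry_out(
  moves="-0.025 0.337 0 0 0 0;-0.025 0.337 0 0 0 0;-0.025 0.337 0 0 0 0;-0.025 0.337 0 0 0 0;-0.025 0.337 0 0 0 0",
)

```text
clock: 6.68
eef_pos: [491.9, 257.6, 249.8]
tool_rot: [0.258, -3.125, 0.002]
contact_force: [0.3, 0.6, -0.7]
grip_width: -0.1
```

```bash
python3 go.py 480 388 252 0.165
```

```text
6.6833 [491.9 257.6 249.8] [ 0.3  0.6 -0.7] shift [-0.0096  0.1306 -0.0024] turn [-0.04 -0.32 -0.01]
```

Request:
carry_out(
  moves="-0.01 0.131 0 0 0 0;-0.01 0.131 0 0 0 0;-0.01 0.131 0 0 0 0;-0.01 0.131 0 0 0 0;-0.01 0.131 0 0 0 0",
)

```text
clock: 7.1
eef_pos: [479.3, 390.5, 249.1]
tool_rot: [0.269, -3.124, 0.001]
contact_force: [-0.7, -0.8, 0.0]
grip_width: -0.0
```

```bash
python3 go.py 480 388 56 0.165;  python3 - <<'E'
from h import *
cv2.imwrite('pics/w3.png',optics.grab_frame('wrist')[:,:,::-1])
E
```

```text
7.1 [479.3 390.5 249.1] [-0.7 -0.8  0. ] shift [-0.0014 -0.0025  0.1931] turn [-0.01 -0.35  0.38]
```

View pics/w3.png

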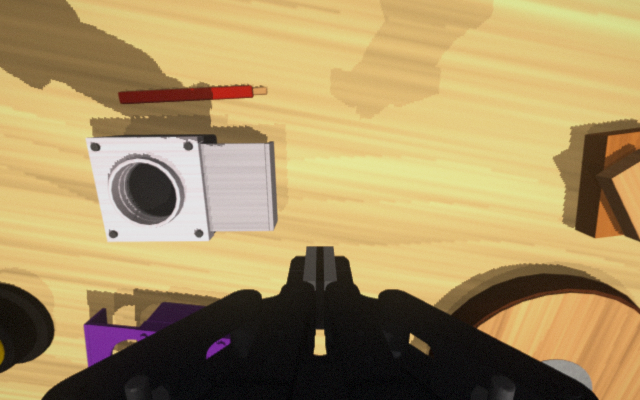

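```bash
python3 -c "
from h import *
np.set_printoptions(precision=1,suppress=True)
s=readout.observe();P=(s['eef_pos'],s['tool_rot'])
print('lip',cast('wrist',[(273,142),(276,230)],52,P));print('box',cast('wrist',[(87,138),(200,135),(214,240),(108,241)],61,P))
print('board',cast('wrist',[(470,330),(530,275)],20,P),'pencil',cast('wrist',[(120,97),(267,90)],8,P))
"
```

```text
lip [[443.2 332.3  52. ]
 [537.4 347.5  52. ]]
box [[469.1 151.9  61. ]
 [447.6 261.8  61. ]
 [556.5 283.5  61. ]
 [577.  170.   61. ]]
board [[648.3 620.   20. ]
 [556.4 670.3  20. ]] pencil [[427.  151.7   8. ]
 [392.4 312.7   8. ]]
```

Request:
carry_out(
  moves="-0.001 0 0.04 0 0 0.4;-0.001 0 0.08 0 0 0.4;-0.001 0 0.12 0 0 0.4;-0.001 0 0.16 0 0 0.4;-0.001 0 0.193 0 0 0.4",
)

```text
clock: 7.57
eef_pos: [483.4, 382.6, 55.6]
tool_rot: [0.24, -3.129, 0.006]
contact_force: [0.7, 0.3, 0.1]
grip_width: -0.1
```

```bash
python3 go.py 492 345 56 0.165;python3 go.py 500 291 56 0.165
```

```text
7.5667 [483.4 382.6  55.6] [0.7 0.3 0.1] shift [-0.0027 -0.0385 -0.0003] turn [-0.2  -0.22 -0.67]
7.5667 [483.4 382.6  55.6] [0.7 0.3 0.1] shift [-0.0024 -0.0931 -0.0001] turn [-0.2  -0.22 -0.67]
```

Request:
carry_out(
  moves="-0.001 -0.009 0 0 0 -0.4;-0.001 -0.018 0 0 0 -0.7;-0.002 -0.027 0 0 0 -0.7;-0.002 -0.036 0 0 0 -0.7;-0.002 -0.045 0 0 0 -0.7",
)

```text
clock: 7.98
eef_pos: [495.1, 343.5, 61.5]
tool_rot: [-0.263, 3.125, 0.008]
contact_force: [0.6, 5.0, -1.6]
grip_width: -0.2
```

Request:
carry_out(
  moves="0 -0.009 0 0 0 0;0 -0.018 0 0 0 0;0 -0.027 0 0 0 0;0 -0.034 0 0 0 0;0 -0.040 0 0 0 0",
)

```text
clock: 8.4
eef_pos: [501.7, 303.6, 60.9]
tool_rot: [-0.264, 3.126, 0.005]
contact_force: [0.7, 3.9, 2.6]
grip_width: -0.1
```

```bash
python3 go.py 500 291 56 0.165
```

```text
8.4 [501.7 303.6  60.9] [0.7 3.9 2.6] shift [ 0.0038 -0.0122  0.0048] turn [0.16 0.26 0.2 ]
```

Request:
carry_out(
  moves="0 -0.005 0.002 0 0 0;0 -0.009 0.003 0 0 0;0 -0.012 0.003 0 0 0;0 -0.015 0.003 0 0 0;0 -0.015 0.003 0 0 0",
)

```text
clock: 8.82
eef_pos: [501.7, 291.2, 55.8]
tool_rot: [-0.267, 3.13, 0.007]
contact_force: [-0.3, 8.7, 1.0]
grip_width: -0.3
```

Request:
carry_out(
  moves="0 -0.002 0 0 0 0;0 -0.004 0 0 0 0;0 -0.004 0 0 0 0;0 -0.004 0 0 0 0",
)

```text
clock: 9.15
eef_pos: [501.7, 291.0, 55.9]
tool_rot: [-0.272, 3.129, 0.014]
contact_force: [-1.4, 15.1, -1.9]
grip_width: -0.1
```

At the stop (force rising, no motion, 291 as predicted). Back off, lift, check.

Request:
carry_out(
  moves="0 0.02 0 0 0 0;0 0.045 0 0 0 0;0 0.07 0 0 0 0;0 0.08 -0.03 0 0 0;0 0.08 -0.07 0 0 0",
)

```text
clock: 9.57
eef_pos: [485.5, 363.2, 121.8]
tool_rot: [0.271, -3.12, 0.01]
contact_force: [1.4, 0.4, 0.0]
grip_width: -0.2
```

Request:
carry_out(
  moves="0 0.03 -0.04 0 0 0;0 0.06 -0.08 0 0 0;0 0.09 -0.12 0 0 0;0 0.09 -0.13 0 0 0;0 0.09 -0.13 0 0 0",
)

```text
clock: 9.98
eef_pos: [474.6, 456.7, 261.8]
tool_rot: [-0.271, 3.123, 0.011]
contact_force: [0.1, 0.8, 1.4]
grip_width: 0.1
```

```bash
python3 - <<'E'
from h import *
print(readout.observe()['contact_force'])
a=optics.grab_frame('wrist');b=optics.grab_frame('top')[60:290,110:510]
o=np.vstack([cv2.resize(a[60:320,0:400],(520,260*520//400)),cv2.resize(np.clip(b*1.4,0,255).astype('u1'),(520,260))])[:600]
cv2.imwrite('pics/end.png',o[:,:,::-1])
E
```

```text
[0.10918555 0.75484004 1.35018794]
```

View pics/end.png

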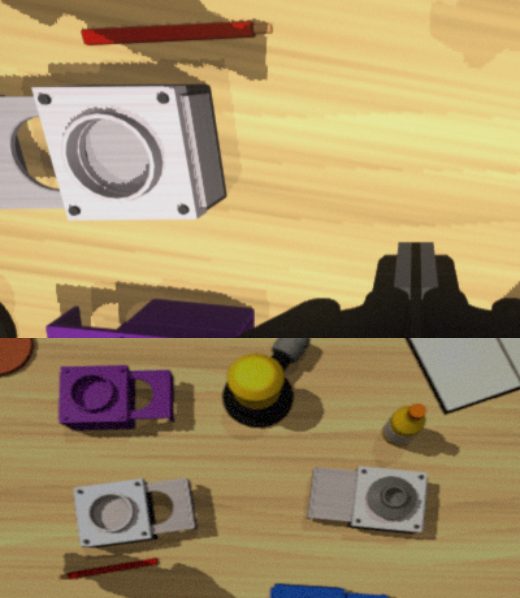

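Floor gate is shut, with its +y lip flush and the blade visible in the collar. The sander gate is open, and the loose items look unmoved.

```bash
python3 -c "
from station import robot;print(robot.job_done())"
```

```text
the job is handed in; nothing more can be done
None
```

I pushed the reducer's gate fully open first, then the other gate fully shut, using closed fingertips, and handed the job in at about 10 s. `job_done` gives no verdict.

- **At the stops:** each blade stopped where I had predicted, with the force rising to about 15 N and no further motion.
- **Final pictures:** both pushed lips look flush with their boxes. The reducer is seated, the bottle is upright, and the sander and pencil appear where they were. I judged these by eye and did not measure them again.
- **Robot clear:** the arm ended well above the bench, with only sensor noise (under 1.5 N) on the force reading.

The only disagreements were small: the camera views differed by 3–6 mm on the gate positions, and the tool rode about 6 mm high mid-push. Neither affected the result.

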